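Square up a frame corner and hold it

ROBOT

A 7-joint arm with a two-finger parallel gripper is mounted at the origin on the work surface. World frame = base frame: x ahead of the robot, y to its left, z up, the work surface at z = 0. Lengths are in m, angles in rad, forces in N, time in s.
With the tool pointing down it reaches from about 0.4 to 0.85 m from the base axis. Payload 10.4 kg.
Tool frame: the origin (TCP) lies at the very end of the fingers, on their centre line; the grasp point (between the pads) lies 19 mm behind it; z points along the fingers, y is the line along which they close (so a half turn about z gives the same grasp; the last joint's range is limited). The gripper opens to 85 mm and grips with 20 to 120 N. Pads are 22 mm wide; open, the fingers measure 114 mm over their backs; the gripper's body (76 mm by 85 mm) begins 54 mm behind the grasp point. The pads swing forward as they close: fully open they stand 13 mm farther back than shut.
Start: joints at [-1.243, 0.332, -0.065, 1.46, 0.022, 1.35, -0.088], TCP at [0.215, 0.587, 0.231] pointing down, gripper open.
Joint ranges: [-2.6, 2.6], [-0.5, 2.12], [-1.47, 1.34], [0.16, 2.42], [-1.27, 4.41], [0.06, 2.06], [-2.6, 2.6]. Speed limits (rad/s): [2.22, 2.22, 2.79, 2.79, 3.14, 3.14, 3.14].

INTERFACE

Orientations are given as a unit quaternion [x, y, z, w].
In Python, from workcell import manip gives the robot as it stands.
- The arm moves only by the shell command python3 -m jog 'ROWS' [FORCE]. ROWS is a JSON list of rows, 1 to 20 of them, each written [[rx, ry, rz], [dx, dy, dz], opening]: a rotation vector rx, ry, rz in a scale on which 1.0 is 2 rad, then dx, dy, dz in normalised numbers (1 is 1 m), then the opening from 0.0 (shut) to 1.0 (fully open); each row is the pose to reach, as a shift and turn from the pose commanded when the command began, along the tool's axes at that moment; what a row does not reach only later rows make up. A row lasts 1/8 s, in which the tool goes at most 0.0625 m and 0.188 rad, less where a joint would pass 70% of its speed; a pose out of reach is approached as far as the arm can. The fingers move at their own pace and stop on an object; FORCE is the grip in N (left out, the last holds). Time passes only in rows, so rows that do not move let the fingers close. It prints the time, the measured TCP pose, the force, the opening and the grip force at its end. Input that does not fit is refused with a message, and nothing moves.
- manip.get_obs(): the state, without advancing time (a new reading comes with each control period).
- manip.camera(name): name is "side" or "top"; returns the picture (384x512x3 uint8, blue, green, red); there is no depth.
- manip.calibration(name): a dict with "fx", "fy", "cx", "cy" (pixels), "world_from_camera" (4x4, takes a point from camera to world coordinates). Camera axes: x right, y up, looking along -z (the intrinsics and any distortion apply to the point x, -y, -z); pixel columns grow to the right and rows downward; lengths in m; the calibration is good to about 2 mm. A picture is of the moment at which its call begins. calibration takes no time and is no camera call.
- manip.hand_in(): hands the job in; it is judged then, once.
Trained networks look in the newest picture that a camera, given by its name, has taken for a name from the list of things; names that differ only in an ending like _2 or _b are one class to them, and where a whole thing is asked for, a point or a joint stands for the part that bears it (a point fixed in the world has none). Each returns a list of dicts, best first, with "confidence" (0 to 1); they miss things now and then, are a little off and sometimes report something else, mostly with a low value. They report only what shows in the picture. A call takes as long as a camera call.
- manip.outline_of(camera, thing): "mask" (384x512 bool, what is visible of it) and "bbox" ([left, top, right, bottom] in pixels, round what is visible of it).
The state is a dict: "clock": time; "joint_pos": joint angles; "joint_velocities": joint speeds; "tau": joint torques, N m; "position": TCP position; "ee_rot": TCP orientation; "ft_force": force on the tool from outside, world axes, zero at the start; "torque": the same for the moment, N m; "grip_width": opening from 0.0 (shut) to 1.0 (fully open); "grasp_force": force on a finger pad.
Only numpy, scipy, OpenCV 4.12 (cv2) and the standard library are available. Lean on these libraries where they do the work, as an engineer would, in place of code of your own. Each camera call takes 0.05 s, during which the arm holds its last target. There are 200 camera calls.

TASK

The small picture frame on the assembly board has only one screw in its corner, so the loose rail still swings and leans in. Pick the wooden corner square up by its brace, lay it flat on the board between the two rails and press its heel into the inside corner until both outer edges sit flush along the rails and the loose rail stands square to the clamped one, without forcing the rail past square. Finish while still gripping the square and keeping it pressed against both rails for the second screw, and leave the screwdriver, knife, screw tin, glue bottle and modelled animal as they are.

Things in the scene. Friction and masses are not known exactly. Their poses are not given: they have to be found in the camera images.
- board: Grey laminated assembly board 360 x 340 x 12 mm, fixed on the table, carrying the frame corner; origin under its centre, its top 12 mm higher. Clamped rail along its y axis, loose rail along its x axis, inside corner at x = y = 90 mm, open to -x and -y. A screwdriver lies on it about 150 mm to -x of the centre, y -155 to +15 mm; the rest of the board inside the rails is bare.
- clamped_rail: Clamped rail, pine 280 x 40 x 22 mm, immovable on the board under two toggle clamps (up to 90 mm tall) that stand along its outer edge. Origin on the corner screw's axis at the board's top, axes parallel to the board's; it runs to its own -y for 260 mm; its inside face is its own plane x = -20 mm (board x = 90 mm).
- corner (a point): inside corner of the frame at the board's top: where the inside faces of the two rails meet when they are square (board frame 90, 90, 12 mm). The full-height faces of both rails stop 4 mm short of it (open shoulders of the half-lap). Wood rubs on wood with a friction of 0.5 to 0.7.
- loose_rail: Loose rail, pine 260 x 40 x 22 mm, lying on the board, held by one screw so that it swings level about it. Origin on the screw's axis at the board's top (board 110, 110, 12 mm); it runs to its own -x for 240 mm; inside face its own plane y = -20 mm. Square when its axes are parallel to the board's. Starts 3 to 10 degrees counter-clockwise (from above) of that, leaning into the corner.
- rail_end (a point): inside edge of the loose rail's free end, 240 mm along it from the screw, mid-height; board y = 90 mm when square, less when leaning in. The joint is stiff by friction (0.7 N m) and stays where left: 3 to 4 N from the tip of the square's leg swings it; with the square flush about 20 N would force it past square, where it can go 7 degrees.
- square: Corner square, brown beech, flat, 20 mm thick, 0.15 to 0.31 kg, lying on the table: two legs 28 mm wide at a right angle and a diagonal brace between them. Origin: underside, middle of the brace, the place to grip. Outer edges are its planes x = 80 and y = 80 mm; from the heel (80, 80) the legs run to -x and -y, to -105 mm. In place its axes are parallel to the board's.
- heel (a point): heel of the square: point on its underside where its two outer edges would meet (80, 80, 0 mm in its frame; the wood is clipped 12 mm there). The brace, 20 mm wide, runs along the square's (1, -1), clear for 60 mm either side of its middle; fingers close on it along (1, 1), with 63 mm of open space between brace and inner elbow.
- screwdriver: screwdriver 165 mm long lying on the edge strip of the assembly board nearest the robot
- glue: white bottle of wood glue, 56 mm wide, 150 mm tall, standing; origin at the centre of its foot
- knife: black utility knife 180 mm long, lying flat beyond the square
- fox: dark modelled animal on an 80 x 110 mm wooden plinth, 125 mm tall overall; origin at the centre of its foot
- screw_tin: small open metal tin with screws, 72 mm wide, 35 mm tall; origin at the centre of its foot

How it is judged:
By the outcome, as a careful person would: the job done as asked, in the order asked, and still so for the second after the job is handed in, while the arm keeps its last pose, push and grip.
It also fails if it takes over 45 s, if anything falls off the work surface, if the arm or the gripper's body presses on something with over 40 N, if the wrist force passes 120 N, or if a joint passes its speed limit or range.

## Working session

There is one attempt and no reset: what is moved stays moved. The work goes in short steps, Python scripts to look and compute and a shell command to move; the robot and the scene stay as the last step left them, time stands still between calls to the robot, and variables do not carry over. Pictures are saved under pics/ and viewed, at most 10 in all, crops included, and the job is handed in when it is done.

```bash
ls; mkdir -p pics
python3 - <<'E'
from workcell import manip
import cv2,numpy as np
for c in("top","side"):
    im=manip.camera(c);cv2.imwrite(f"pics/{c}0.png",im)
    k=manip.calibration(c);print({a:(np.round(b,4).tolist()) for a,b in k.items()})
    for t in("square","board","loose_rail","clamped_rail","screwdriver"):
        r=manip.outline_of(c,t)
        for q in r[:2]:print(c,t,round(q["confidence"],2),q["bbox"],q["mask"].sum())
o=manip.get_obs();print({a:np.round(b,4).tolist() for a,b in o.items()})
E
```

```text
pics
{'fx': 353.9633, 'fy': 353.9633, 'cx': 253.6502, 'cy': 194.3566, 'world_from_camera': [[-0.0188, 0.9864, -0.1635, 0.414], [-0.9994, -0.0234, -0.0262, 0.0281], [-0.0297, 0.1629, 0.9862, 1.0248], [0.0, 0.0, 0.0, 1.0]]}
top square 0.7 [360.5, 189.7, 422.1, 277.4] 1850
top board 0.98 [176.2, 134.0, 300.7, 269.2] 14583
top board 0.53 [84.6, 180.8, 134.5, 223.7] 1176
top loose_rail 0.62 [188.5, 159.4, 213.9, 251.2] 1352
top clamped_rail 0.82 [205.5, 159.1, 283.9, 177.3] 1157
top clamped_rail 0.73 [260.0, 252.1, 290.1, 260.7] 280
top screwdriver 0.91 [229.7, 252.1, 290.3, 259.4] 323
{'fx': 420.6499, 'fy': 420.6499, 'cx': 255.7575, 'cy': 196.2698, 'world_from_camera': [[0.7163, 0.4125, -0.5628, -0.0383], [-0.6975, 0.446, -0.5608, -0.5609], [0.0197, 0.7943, 0.6072, 0.6837], [0.0, 0.0, 0.0, 1.0]]}
side square 0.74 [332.6, 213.8, 363.5, 243.6] 682
side square 0.69 [305.0, 272.2, 421.8, 351.2] 3437
side board 0.95 [137.9, 145.2, 325.7, 267.0] 11263
side loose_rail 0.64 [169.1, 149.0, 245.0, 205.0] 1284
side loose_rail 0.47 [138.7, 145.7, 325.8, 266.0] 11326
side clamped_rail 0.83 [233.1, 158.4, 311.9, 202.3] 1097
side screwdriver 0.75 [185.0, 212.9, 231.6, 249.8] 474
side screwdriver 0.37 [170.0, 149.3, 242.1, 204.0] 1243
{'clock': 0.6, 'joint_pos': [-1.2426, 0.3322, -0.0647, 1.4601, 0.0216, 1.3499, -0.0885], 'joint_velocities': [0.0002, 0.0006, -0.0003, 0.0014, -0.0005, -0.0012, 0.0016], 'tau': [0.0001, -62.4967, 0.0493, -39.1697, 0.0164, 0.0021, 0.0], 'position': [0.2148, 0.587, 0.2314], 'ee_rot': [0.1745, 0.9847, 0.0001, -0.0], 'ft_force': [-0.0728, -0.8197, 0.0244], 'torque': [-0.0508, 0.0585, 0.0029], 'grasp_force': 0.0, 'grip_width': 0.9999}
```

Run:
```python
import cv2
im=cv2.imread("pics/top0.png");cv2.imwrite("pics/top0c.png",cv2.resize(im[110:310,170:437],None,fx=2.99,fy=2.99,interpolation=cv2.INTER_CUBIC))
im=cv2.imread("pics/side0.png");cv2.imwrite("pics/side0c.png",cv2.resize(im[120:360,120:440],None,fx=2.5,fy=2.5,interpolation=cv2.INTER_CUBIC))
```

```text
(no output)
```

View pics/top0c.png

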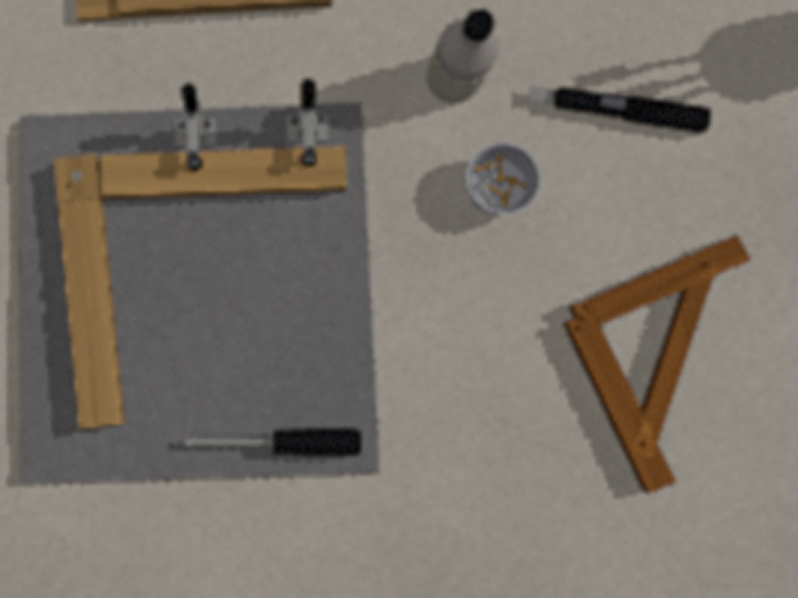

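View pics/side0c.png

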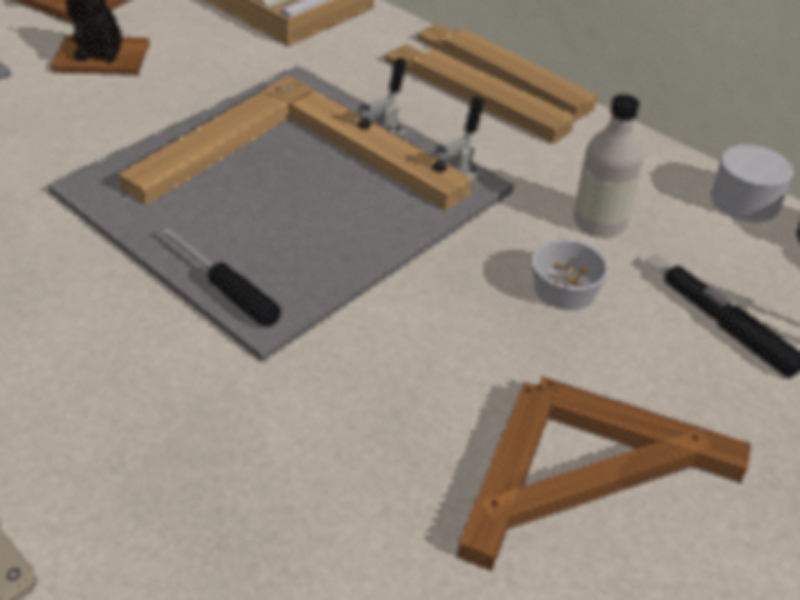

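```bash
cat > h.py <<'E'
from workcell import manip
import cv2,numpy as np
from scipy.optimize import minimize
K={c:manip.calibration(c) for c in("top","side")}
def proj(c,P):
    k=K[c];T=np.linalg.inv(k["world_from_camera"]);q=np.asarray(P)@T[:3,:3].T+T[:3,3]
    return np.c_[k["cx"]+k["fx"]*q[:,0]/-q[:,2],k["cy"]+k["fy"]*q[:,1]/q[:,2]]
def prism(poly,z0,z1): return np.array([[*p,z] for z in(z0,z1) for p in poly])
def box(x0,x1,y0,y1,z0,z1): return prism([(x0,y0),(x1,y0),(x1,y1),(x0,y1)],z0,z1)/1000
L=[(80,68),(80,-105),(52,-105),(52,68)]
SQ=[prism(L,0,20)/1000,prism([(b,a) for a,b in L],0,20)/1000,prism([(80,68),(68,80),(52,80),(52,52),(80,52)],0,20)/1000,
 prism([(62,-48),(48,-62),(-62,48),(-48,62)],0,20)/1000]
BD=[box(-180,180,-170,170,0,12)]
def place(P,x,y,a,z=0):
    c,s=np.cos(a),np.sin(a);return P@np.array([[c,s,0],[-s,c,0],[0,0,1]])+[x,y,z]
def mask(c,parts,pose,z=0,S=4):
    m=np.zeros((384*S,512*S),np.uint8)
    for p in parts:
        q=(proj(c,place(p,*pose,z))+.5)*S
        cv2.fillConvexPoly(m,cv2.convexHull(np.round(q).astype(np.int32)),255)
    return cv2.resize(m,(512,384),interpolation=cv2.INTER_AREA)/255.
B=lambda m:cv2.GaussianBlur(np.asarray(m,float),(0,0),1.0)
def fit(parts,obs,p0,z=0):
    def f(u):
        p=np.array([u[0]/100,u[1]/100,u[2]/10]);return sum(np.abs(B(mask(c,parts,p,z))-B(m)).sum() for c,m in obs.items())
    u=np.array([p0[0]*100,p0[1]*100,p0[2]*10])
    for d in(2,.5):
        r=minimize(f,u,method="Nelder-Mead",options=dict(initial_simplex=np.vstack([u]+[u+d*e for e in np.eye(3)]),xatol=.005,fatol=.5));u=r.x
    return np.array([u[0]/100,u[1]/100,u[2]/10]),r.fun/sum(m.sum() for m in obs.values())
def ray(c,u,v,z):
    k=K[c];T=k["world_from_camera"];d=T[:3,:3]@[(u-k["cx"])/k["fx"],-(v-k["cy"])/k["fy"],-1];o=T[:3,3];return o+d*(z-o[2])/d[2]
E
python3 - <<'E'
from h import *
def best(c,t,minarea):
    r=[q for q in manip.outline_of(c,t) if q["mask"].sum()>minarea];return r[0]["mask"].astype(np.uint8)
sq={c:best(c,"square",1500) for c in K}
bd={}
for c in K:
    m=cv2.morphologyEx(best(c,"board",8000),cv2.MORPH_OPEN,np.ones((9,9)))
    h=cv2.convexHull(cv2.findContours(m,0,2)[0][0]);z=np.zeros_like(m);cv2.fillPoly(z,[h],1);bd[c]=z
np.savez("m.npz",**{"sq"+c:sq[c] for c in K},**{"bd"+c:bd[c] for c in K})
b0=[*ray("top",240,205,.012)[:2],0]; s0=[*ray("top",170+675/2.99,110+360/2.99,.02)[:2],np.radians(66-45)]
print(b0,s0)
for n,parts,o,p in(("board",BD,bd,b0),("sq",SQ,sq,s0)):
    for s in(["top"],["side"],["top","side"]):
        p1,e=fit(parts,{c:o[c] for c in s},p);print(n,s,np.round(p1[:2],4),np.degrees(p1[2]).round(2),round(e,3))
    if n=="board":pb=p1
    else: ps=p1
# rail angle
lr={c:best(c,"loose_rail",900) for c in K}
O=pb[:2]+np.array([[np.cos(pb[2]),-np.sin(pb[2])],[np.sin(pb[2]),np.cos(pb[2])]])@[.11,.11]
for c in K:
    sc=[]
    for a in np.arange(0,13,.5):
        sc.append(np.abs(mask(c,[box(-240,20,-20,20,0,22)],[*O,pb[2]+np.radians(a)],.012)-lr[c]).sum())
    print(c,"rail",np.argmin(sc)*.5,min(sc)/lr[c].sum())
np.save("pose.npy",[pb,ps])
a=np.radians(np.argmin(sc)*.5)
ims=[]
for c,(x0,y0) in(("top",(170,110)),("side",(120,120))):
    im=cv2.resize(cv2.imread(f"pics/{c}0.png"),None,fx=3,fy=3,interpolation=cv2.INTER_CUBIC)
    for parts,p,z in((SQ,ps,0),(BD,pb,0),([box(-20,20,-260,-20,0,22)],[*O,pb[2]],.012),([box(-240,-20,-20,20,0,22)],[*O,pb[2]+np.radians(6)],.012)):
        m=(mask(c,parts,p,z)>.5).astype(np.uint8);m=cv2.resize(m,None,fx=3,fy=3)
        cv2.drawContours(im,cv2.findContours(m,1,2)[0],-1,(0,255,0),1)
    ims.append(im[y0*3:y0*3+600 if c=="top" else y0*3+720,x0*3:x0*3+(800 if c=="top" else 960)])
cv2.imwrite("pics/ov.png",np.hstack([cv2.resize(i,(400,300)) for i in ims])if 0 else cv2.resize(ims[0],(800,600)))
E
```

```text
[np.float64(0.5516779154186606), np.float64(0.09510970553226542), 0] [np.float64(0.468979959752664), np.float64(-0.3408267405023121), np.float64(0.3665191429188092)]
board ['top'] [0.5514 0.1117] 0.5 0.038
board ['side'] [0.548  0.1114] 0.71 0.044
board ['top', 'side'] [0.5492 0.1114] 0.64 0.041
sq ['top'] [ 0.4749 -0.3406] 22.2 0.056
sq ['side'] [ 0.4741 -0.3408] 22.11 0.052
sq ['top', 'side'] [ 0.4743 -0.3407] 22.3 0.055
top rail 5.0 0.05801427079707623
side rail 5.0 0.08751450736057663
```

View pics/ov.png

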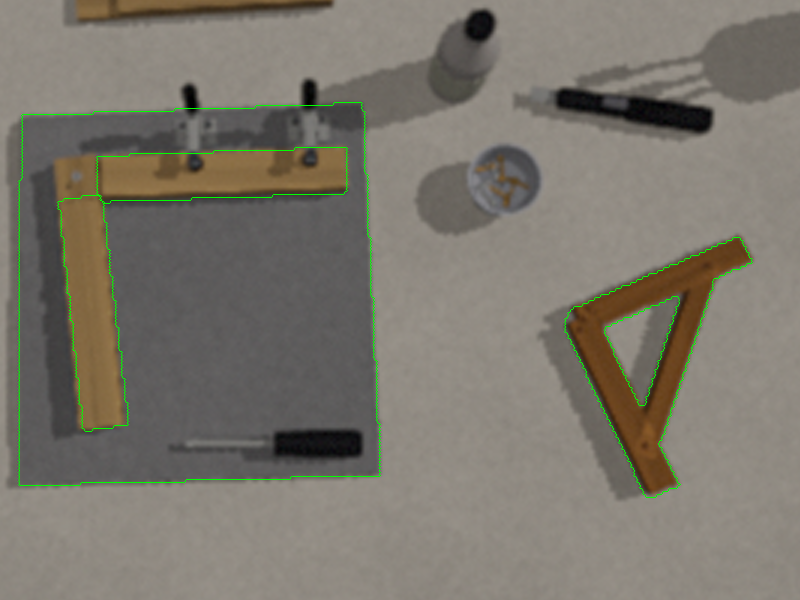

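```bash
cat >> h.py <<'E'
from scipy.spatial.transform import Rotation as R
def go(*ts):
    o=manip.get_obs();Q=R.from_quat(o["ee_rot"]);p=np.array(o["position"])
    for x,y,z,a in ts:
        a=np.radians(a);ty=np.array([np.cos(a),np.sin(a),0]);tz=np.array([0,0,-1.]);M=R.from_matrix(np.c_[np.cross(ty,tz),ty,tz])
        print(np.round(np.r_[(Q.inv()*M).as_rotvec(),Q.inv().apply(np.array([x,y,z])-p)],4).tolist(),"dist",np.linalg.norm(np.array([x,y,z])-p).round(3))
def state():
    o=manip.get_obs();M=R.from_quat(o["ee_rot"]).as_matrix()
    print(round(o["clock"],2),"pos",np.round(o["position"],4),"yaw_y",np.degrees(np.arctan2(M[1,1],M[0,1])).round(2),"z",M[:,2].round(4),"F",np.round(o["ft_force"],2),"T",np.round(o["torque"],2),"w",round(float(o["grip_width"]),3),"gf",np.round(o["grasp_force"],1))
E
python3 -c "
from h import *
state();go((.48,.2,.24,67.3),(.4743,-.3407,.12,67.3))"
```

```text
0.9 pos [0.2148 0.5869 0.2314] yaw_y 69.9 z [ 0.e+00  1.e-04 -1.e+00] F [-0.67  0.56 -0.42] T [0.03 0.01 0.02] w 1.0 gf 0.0
[0.0001, -0.0, 0.0454, -0.382, -0.2722, -0.0087] dist 0.469
[0.0001, -0.0, 0.0454, -0.5625, -0.782, 0.1113] dist 0.97
```

Units first: turns go in shares of 2 rad. So 0.045 rad is 0.0225.

```bash
python3 -m jog '[[[0,0,0],[-0.05,-0.035,0],0.65],[[0,0,0],[-0.1,-0.07,0],0.65],[[0,0,0.005],[-0.15,-0.105,0],0.65],[[0,0,0.01],[-0.2,-0.14,0],0.65],[[0,0,0.015],[-0.25,-0.175,0],0.65],[[0,0,0.0225],[-0.3,-0.21,-0.01],0.65],[[0,0,0.0225],[-0.35,-0.245,-0.01],0.65],[[0,0,0.0225],[-0.382,-0.285,-0.01],0.65],[[0,0,0.0225],[-0.4,-0.34,-0.01],0.65],[[0,0,0.0225],[-0.42,-0.395,-0.01],0.65],[[0,0,0.0225],[-0.44,-0.45,0],0.65],[[0,0,0.0225],[-0.46,-0.505,0.01],0.65],[[0,0,0.0225],[-0.48,-0.56,0.03],0.65],[[0,0,0.0225],[-0.5,-0.615,0.05],0.65],[[0,0,0.0225],[-0.52,-0.67,0.07],0.65],[[0,0,0.0225],[-0.54,-0.725,0.09],0.65],[[0,0,0.0225],[-0.5625,-0.77,0.11],0.65],[[0,0,0.0225],[-0.5625,-0.782,0.111],0.65],[[0,0,0.0225],[-0.5625,-0.782,0.111],0.65]]'; python3 -c "
from h import *
state();go((.4743,-.3407,.06,67.3),(.4743,-.3407,.003,67.3))"
```

```text
clock: 3.28
position: [0.4738, -0.3411, 0.1203]
ee_rot: [0.197, 0.98, -0.0, -0.0]
ft_force: [0.4, 0.2, 0.2]
grip_width: 0.65
grasp_force: 0.0
3.27 pos [ 0.4738 -0.3411  0.1203] yaw_y 67.24 z [-5.e-04  0.e+00 -1.e+00] F [0.4  0.17 0.16] T [0.04 0.04 0.03] w 0.65 gf 0.0
[-0.0002, -0.0005, -0.0011, -0.0003, 0.0006, 0.0603] dist 0.06
[-0.0002, -0.0005, -0.0011, -0.0004, 0.0006, 0.1173] dist 0.117
```

```bash
python3 -m jog '[[[0,0,0],[0,0.0005,0.05],0.65],[[0,0,0],[0,0.0005,0.09],0.65],[[0,0,0],[0,0.0005,0.11],0.65],[[0,0,0],[0,0.0005,0.1165],0.65],[[0,0,0],[0,0.0005,0.1165],0.65],[[0,0,0],[0,0.0005,0.1165],0],[[0,0,0],[0,0.0005,0.1165],0],[[0,0,0],[0,0.0005,0.1165],0],[[0,0,0],[0,0.0005,0.1165],0],[[0,0,0],[0,0.0005,0.1165],0],[[0,0,0],[0,0.0005,0.1165],0]]' 70; python3 -c "
from h import *
state()"
```

```text
clock: 4.65
position: [0.4751, -0.3406, 0.0049]
ee_rot: [0.197, 0.98, 0.0, 0.001]
ft_force: [-1.8, 1.2, 7.0]
grip_width: 0.212
grasp_force: 69.2
4.65 pos [ 0.4751 -0.3406  0.0049] yaw_y 67.31 z [ 1.6e-03 -3.0e-04 -1.0e+00] F [-1.8   1.2   7.04] T [ 0.31  0.24 -0.04] w 0.212 gf 69.2
```

```bash
python3 -m jog '[[[0,0,0],[0,0,-0.02],0],[[0,0,0],[0,0,-0.06],0],[[0,0,0],[0,0,-0.1],0],[[0,0,0],[0,0,-0.11],0],[[0,0,0],[0,0,-0.11],0]]'; python3 -c "
from h import *
state();go((.43,-.2,.11,55),(.46,0,.11,45.64),(.5474,.0894,.09,45.64))
for v in (.0,.15):print(ray('top',170+455/2.99,110+95/2.99,0),ray('top',170+503/2.99,110+185/2.99,.03))"
```

```text
clock: 5.28
position: [0.4747, -0.3402, 0.1144]
ee_rot: [0.197, 0.98, 0.0, 0.001]
ft_force: [-0.4, 0.0, -2.4]
grip_width: 0.213
grasp_force: 68.8
5.28 pos [ 0.4747 -0.3402  0.1144] yaw_y 67.33 z [ 0.0012 -0.     -1.    ] F [-0.43  0.04 -2.45] T [-0.04 -0.04 -0.03] w 0.213 gf 68.8
[0.0006, 0.0011, 0.2152, 0.0953, 0.1122, 0.0044] dist 0.147
[0.0007, 0.001, 0.3785, 0.1447, 0.3083, 0.0044] dist 0.341
[0.0007, 0.001, 0.3785, 0.0985, 0.4244, 0.0245] dist 0.436
[ 0.73845874 -0.15264691  0.        ] [ 0.63834133 -0.18849986  0.03      ]
[ 0.73845874 -0.15264691  0.        ] [ 0.63834133 -0.18849986  0.03      ]
```

Scaled: 0.378 rad is 0.189.

```bash
python3 -m jog '[[[0,0,0.025],[0.03,0.035,0],0],[[0,0,0.06],[0.06,0.07,0],0],[[0,0,0.11],[0.095,0.112,0],0],[[0,0,0.14],[0.11,0.16,0],0],[[0,0,0.165],[0.125,0.21,0],0],[[0,0,0.189],[0.14,0.26,0],0],[[0,0,0.189],[0.145,0.308,0],0],[[0,0,0.189],[0.13,0.35,0.01],0],[[0,0,0.189],[0.115,0.39,0.02],0],[[0,0,0.189],[0.1,0.42,0.0245],0],[[0,0,0.189],[0.0985,0.4244,0.0245],0],[[0,0,0.189],[0.0985,0.4244,0.0245],0],[[0,0,0.189],[0.0985,0.4244,0.0245],0]]'
python3 - <<'E'
from h import *
state()
for c in K: cv2.imwrite(f"pics/{c}1.png",manip.camera(c))
o={c:manip.outline_of(c,"square") for c in K}
p=manip.get_obs()["position"]
for c in K:
    print(c,[(round(q["confidence"],2),q["bbox"],q["mask"].sum()) for q in o[c]])
obs={c:max(o[c],key=lambda q:q["mask"].sum())["mask"] for c in K if o[c]}
for s in (["side"],["top"],["top","side"]):
    if all(c in obs for c in s):
        r,e=fit(SQ,{c:obs[c] for c in s},[p[0],p[1],np.radians(.6)],p[2]-.005);print(s,r[:2].round(4),np.degrees(r[2]).round(2),e.round(3))
im=cv2.imread("pics/side1.png");cv2.imwrite("pics/side1c.png",cv2.resize(im[70:310,100:420],None,fx=2.5,fy=2.5,interpolation=cv2.INTER_CUBIC))
E
```

```text
clock: 6.9
position: [0.5465, 0.0883, 0.0891]
ee_rot: [0.378, 0.926, -0.0, -0.0]
ft_force: [-0.4, -0.1, -2.2]
grip_width: 0.216
grasp_force: 69.1
6.9 pos [0.5465 0.0883 0.0891] yaw_y 45.59 z [-7.e-04 -1.e-04 -1.e+00] F [-0.39 -0.14 -2.22] T [-0.02  0.02 -0.02] w 0.216 gf 69.1
top [(0.63, [260.3, 172.8, 279.8, 190.5], np.int64(279))]
side [(0.74, [184.4, 151.7, 292.6, 185.4], np.int64(1799))]
['side'] [0.5458 0.0883] 0.01 0.199
['top'] [0.5515 0.0847] -2.68 5.999
['top', 'side'] [0.5465 0.089 ] 0.07 0.986
```

View pics/side1c.png

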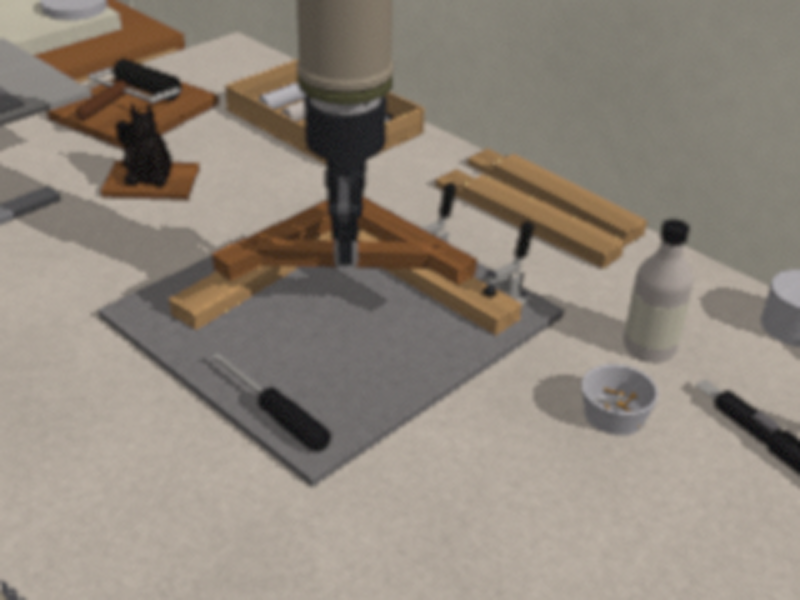

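```bash
python3 -m jog '[[[0,0,0],[0,0,0.03],0],[[0,0,0],[0,0,0.055],0],[[0,0,0],[0,0,0.066],0],[[0,0,0],[0,0,0.07],0],[[0,0,0],[0,0,0.07],0],[[0,0,0],[0,0,0.07],0]]'; python3 -m jog '[[[0,0,0],[0,0,0.002],0],[[0,0,0],[0,0,0.002],0],[[0,0,0],[0,0,0.002],0]]';  python3 -c "
from h import *
state();go((.5474,.1215,.0167,45.64),(.5591,.1215,.0167,45.64))"
```

```text
clock: 7.85
position: [0.5478, 0.0895, 0.0201]
ee_rot: [0.377, 0.926, 0.001, 0.0]
ft_force: [-0.3, -0.5, -2.1]
grip_width: 0.214
grasp_force: 69.0
clock: 8.22
position: [0.5473, 0.0893, 0.0174]
ee_rot: [0.377, 0.926, 0.0, 0.0]
ft_force: [-0.6, -0.3, -1.6]
grip_width: 0.212
grasp_force: 69.0
8.22 pos [0.5473 0.0893 0.0174] yaw_y 45.66 z [ 1.e-04  1.e-04 -1.e+00] F [-0.62 -0.27 -1.64] T [-0.07  0.01 -0.03] w 0.212 gf 69.0
[0.0002, -0.0, 0.0004, 0.0224, 0.0231, 0.0007] dist 0.032
[0.0002, -0.0, 0.0004, 0.014, 0.0313, 0.0007] dist 0.034
```

```bash
python3 -m jog '[[[0,0,0],[0,0,0.0008],0],[[0,0,0],[0.0035,0.0036,0.0008],0],[[0,0,0],[0.007,0.0072,0.0008],0],[[0,0,0],[0.0105,0.0107,0.0008],0],[[0,0,0],[0.014,0.0143,0.0008],0],[[0,0,0],[0.014,0.0143,0.0008],0],[[0,0,0],[0.014,0.0143,0.0008],0]]'; python3 -c "
from h import *
state()"; python3 -m jog '[[[0,0,0],[0.002,0.0021,0],0],[[0,0,0],[0.004,0.0041,0],0],[[0,0,0],[0.0055,0.0056,0],0],[[0,0,0],[0.0055,0.0056,0],0],[[0,0,0],[0.0055,0.0056,0],0]]'; python3 -c "
from h import *
state();go((.5591,.1215,.0167,45.64))"
```

```text
clock: 9.1
position: [0.5476, 0.1084, 0.0169]
ee_rot: [0.377, 0.926, -0.0, 0.001]
ft_force: [-1.6, -6.6, 7.0]
grip_width: 0.216
grasp_force: 70.3
9.1 pos [0.5476 0.1084 0.0169] yaw_y 45.67 z [ 7.0e-04 -1.1e-03 -1.0e+00] F [-1.63 -6.59  7.03] T [-1.46  0.21  0.35] w 0.216 gf 70.3
clock: 9.72
position: [0.5475, 0.1155, 0.0169]
ee_rot: [0.378, 0.926, -0.001, 0.0]
ft_force: [-1.9, -9.8, 8.4]
grip_width: 0.215
grasp_force: 70.5
9.72 pos [0.5475 0.1155 0.0169] yaw_y 45.64 z [ 3.0e-04 -1.9e-03 -1.0e+00] F [-1.92 -9.8   8.4 ] T [-1.93  0.4   0.42] w 0.215 gf 70.5
[-0.0011, 0.0015, -0.0001, -0.0041, 0.0124, 0.0002] dist 0.013
```

```bash
python3 -m jog '[[[0,0,0],[0,0,-0.0007],0],[[0,0,0],[-0.002,0.002,-0.0007],0],[[0,0,0],[-0.004,0.004,-0.0007],0],[[0,0,0],[-0.006,0.006,-0.0007],0],[[0,0,0],[-0.006,0.006,-0.0007],0],[[0,0,0],[-0.006,0.006,-0.0007],0]]'
python3 - <<'E'
from h import *
state()
for c in K: cv2.imwrite(f"pics/{c}2.png",manip.camera(c))
im=cv2.imread("pics/top2.png");a=cv2.resize(im[150:270,170:310],None,fx=4,fy=4,interpolation=cv2.INTER_CUBIC)
im=cv2.imread("pics/side2.png");b=cv2.resize(im[135:215,160:320],None,fx=5,fy=5,interpolation=cv2.INTER_CUBIC)
cv2.imwrite("pics/a2.png",a);cv2.imwrite("pics/b2.png",b)
go((.5591,.1215,.0167,45.64))
E
```

```text
clock: 10.48
position: [0.5544, 0.1177, 0.0169]
ee_rot: [0.377, 0.926, -0.001, -0.001]
ft_force: [-6.1, -4.4, 6.6]
grip_width: 0.213
grasp_force: 70.3
10.47 pos [0.5544 0.1177 0.0169] yaw_y 45.75 z [-2.8e-03 -1.0e-04 -1.0e+00] F [-6.07 -4.41  6.6 ] T [-0.75  1.21  0.58] w 0.213 gf 70.3
[-0.002, -0.0019, 0.002, -0.0007, 0.006, 0.0002] dist 0.006
```

View pics/b2.png

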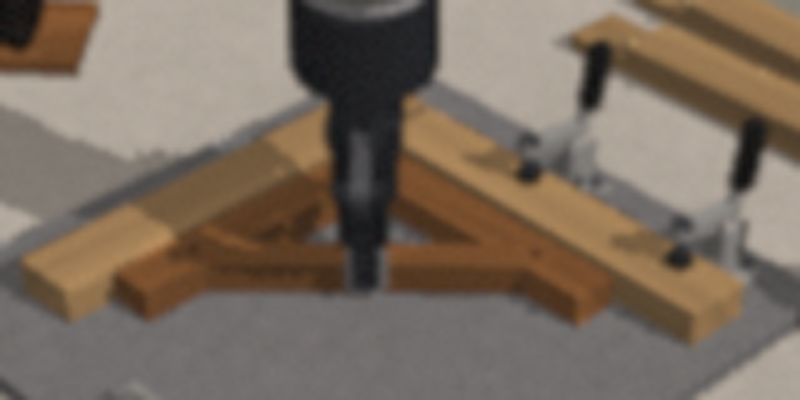

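```bash
python3 -m jog '[[[0,0,0],[0,0,-0.0007],0],[[0,0,0],[-0.001,0.001,-0.0007],0],[[0,0,0],[-0.0018,0.0018,-0.0007],0],[[0,0,0],[-0.0018,0.0018,-0.0007],0]]'; python3 -c "
from h import *
state()";  python3 -m jog '[[[0,0,0],[-0.0007,0.0007,0],0],[[0,0,0],[-0.0014,0.0014,0],0],[[0,0,0],[-0.0014,0.0014,0],0]]'; python3 -c "
from h import *
state();go((.5591,.1215,.0167,45.64))"
```

```text
clock: 11.08
position: [0.5582, 0.1174, 0.0177]
ee_rot: [0.377, 0.926, -0.0, -0.0]
ft_force: [-1.8, -2.7, -1.2]
grip_width: 0.213
grasp_force: 69.1
11.07 pos [0.5582 0.1174 0.0177] yaw_y 45.67 z [-3.e-04  0.e+00 -1.e+00] F [-1.8  -2.72 -1.17] T [-0.66  0.29  0.42] w 0.213 gf 69.1
clock: 11.45
position: [0.5586, 0.1177, 0.0175]
ee_rot: [0.377, 0.926, -0.0, -0.002]
ft_force: [-8.6, -1.7, 2.9]
grip_width: 0.21
grasp_force: 69.6
11.45 pos [0.5586 0.1177 0.0175] yaw_y 45.66 z [-3.4e-03  3.0e-04 -1.0e+00] F [-8.63 -1.74  2.86] T [-0.52  1.78  0.15] w 0.21 gf 69.6
[-0.0021, -0.0027, 0.0004, 0.0023, 0.0031, 0.0008] dist 0.004
```

```bash
python3 -m jog '[[[0,0,0],[0.0007,-0.0007,0],0],[[0,0,0],[0.0015,0,0],0],[[0,0,0],[0.0022,0.0008,0],0],[[0,0,0],[0.0022,0.0008,0],0]]'; python3 -c "
from h import *
state()";  python3 -m jog '[[[0,0,0],[0.0007,0.0007,0],0],[[0,0,0],[0.0007,0.0007,0],0]]'; python3 -c "
from h import *
state();go((.5591,.1215,.0167,45.64))"
```

```text
clock: 11.95
position: [0.5586, 0.1187, 0.0176]
ee_rot: [0.378, 0.926, -0.001, -0.0]
ft_force: [-3.3, -3.7, -2.1]
grip_width: 0.213
grasp_force: 69.1
11.95 pos [0.5586 0.1187 0.0176] yaw_y 45.62 z [-1.3e-03 -9.0e-04 -1.0e+00] F [-3.31 -3.74 -2.1 ] T [-1.15  0.93  0.26] w 0.213 gf 69.1
clock: 12.2
position: [0.5586, 0.1196, 0.0176]
ee_rot: [0.378, 0.926, -0.001, -0.0]
ft_force: [-3.9, -4.3, -3.7]
grip_width: 0.214
grasp_force: 69.1
12.2 pos [0.5586 0.1196 0.0176] yaw_y 45.62 z [-1.4e-03 -9.0e-04 -1.0e+00] F [-3.92 -4.32 -3.66] T [-1.12  0.95  0.18] w 0.214 gf 69.1
[-0.0016, -0.0004, -0.0003, 0.0009, 0.0017, 0.0009] dist 0.002
```

```bash
python3 -m jog '[[[0,0,0],[0.0007,0.0007,0.0007],0],[[0,0,0],[0.0007,0.0007,0.0007],0],[[0,0,0],[0.0007,0.0007,0.0007],0]]'; python3 -c "
from h import *
state()";  python3 -m jog '[[[0,0,0],[0.0007,0.0007,0],0],[[0,0,0],[0.0007,0.0007,0],0],[[0,0,0],[0.0007,0.0007,0],0]]'; python3 -c "
from h import *
state();go((.5591,.1215,.0167,45.64))"
```

```text
clock: 12.58
position: [0.5586, 0.1203, 0.0171]
ee_rot: [0.378, 0.926, -0.001, -0.0]
ft_force: [-5.9, -5.8, 0.9]
grip_width: 0.213
grasp_force: 69.5
12.57 pos [0.5586 0.1203 0.0171] yaw_y 45.61 z [-0.0014 -0.001  -1.    ] F [-5.91 -5.78  0.9 ] T [-1.29  1.22  0.25] w 0.213 gf 69.5
clock: 12.95
position: [0.5586, 0.1209, 0.017]
ee_rot: [0.378, 0.926, -0.001, -0.0]
ft_force: [-5.0, -7.8, 0.0]
grip_width: 0.213
grasp_force: 69.5
12.95 pos [0.5586 0.1209 0.017 ] yaw_y 45.59 z [-0.0015 -0.0014 -1.    ] F [-4.95 -7.82  0.05] T [-1.5   1.26  0.27] w 0.213 gf 69.5
[-0.0021, -0.0001, -0.0008, 0.0, 0.0008, 0.0003] dist 0.001
```

```bash
cat > look.py <<'E'
from h import *
import sys
n=sys.argv[1]
for c in K: cv2.imwrite(f"pics/{c}{n}.png",manip.camera(c))
im=cv2.imread(f"pics/top{n}.png");a=cv2.resize(im[145:265,180:300],(600,600),interpolation=cv2.INTER_CUBIC)
cv2.imwrite(f"pics/a{n}.png",a)
pb,_=np.load("pose.npy");O=pb[:2]+np.array([[np.cos(pb[2]),-np.sin(pb[2])],[np.sin(pb[2]),np.cos(pb[2])]])@[.11,.11]
for c in K:
    r=manip.outline_of(c,"loose_rail")
    for q in r[:2]:
        m=q["mask"]
        if not 400<m.sum()<2500: continue
        # outer edge of rail: compare only near outside (mask right/inside excluded): use IoU on outer band
        A=np.arange(-6,10,.25);sc=[np.abs(B(mask(c,[box(-240,20,-20,20,0,22)],[*O,pb[2]+np.radians(t)],.012))-B(m)).sum() for t in A]
        print(c,round(q["confidence"],2),"rail angle",A[np.argmin(sc)],min(sc)/m.sum())
E
python3 look.py 3
```

```text
side 0.84 rail angle -0.25 0.6658221845252396
```

View pics/a3.png

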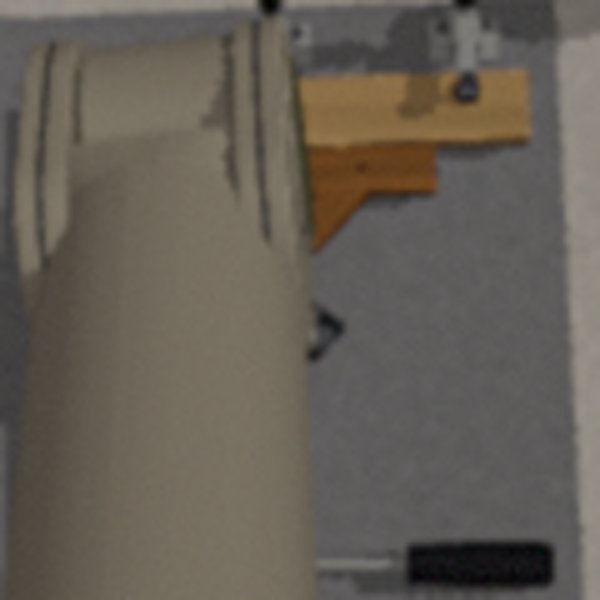

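```bash
python3 -m jog '[[[0,0,0],[0.0004,0.0004,0],0],[[0,0,0],[0.0004,0.0004,0],0],[[0,0,0],[0.0004,0.0004,0],0]]'; python3 -c "
from h import *
state()";  python3 -m jog '[[[0,0,0],[0.0004,0.0004,0],0],[[0,0,0],[0.0004,0.0004,0],0],[[0,0,0],[0.0004,0.0004,0],0]]'; python3 -c "
from h import *
state()
im=cv2.imread('pics/side3.png');b=cv2.resize(im[150:215,160:260],None,fx=8,fy=8,interpolation=cv2.INTER_CUBIC)
cv2.imwrite('pics/b3.png',b)"
```

```text
clock: 13.52
position: [0.5586, 0.1215, 0.017]
ee_rot: [0.378, 0.926, -0.001, -0.0]
ft_force: [-6.5, -7.4, -0.3]
grip_width: 0.215
grasp_force: 69.5
13.53 pos [0.5586 0.1215 0.017 ] yaw_y 45.59 z [-0.0014 -0.0014 -1.    ] F [-6.51 -7.4  -0.31] T [-1.46  1.15  0.25] w 0.215 gf 69.5
clock: 13.9
position: [0.5586, 0.1216, 0.017]
ee_rot: [0.378, 0.926, -0.001, -0.0]
ft_force: [-5.7, -7.7, 1.2]
grip_width: 0.211
grasp_force: 69.5
13.9 pos [0.5586 0.1216 0.017 ] yaw_y 45.57 z [-0.0015 -0.0018 -1.    ] F [-5.66 -7.72  1.21] T [-1.8   1.22  0.33] w 0.211 gf 69.5
```

View pics/b3.png

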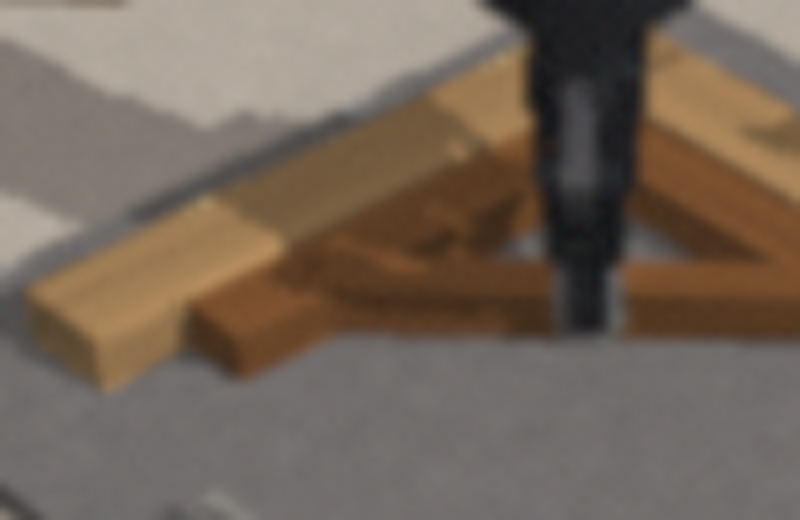

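```bash
for i in 1; do python3 -m jog '[[[0,0,0],[0.0005,0.0005,0],0],[[0,0,0],[0.0005,0.0005,0],0],[[0,0,0],[0.0005,0.0005,0],0]]'; python3 -c "
from h import *
state()";  python3 -m jog '[[[0,0,0],[0.0003,0.0003,0],0],[[0,0,0],[0.0003,0.0003,0],0],[[0,0,0],[0.0003,0.0003,0],0]]'; python3 -c "
from h import *
state()"; done
```

```text
clock: 14.28
position: [0.5586, 0.1217, 0.017]
ee_rot: [0.378, 0.926, -0.001, -0.0]
ft_force: [-6.5, -9.9, 1.1]
grip_width: 0.21
grasp_force: 69.6
14.28 pos [0.5586 0.1217 0.017 ] yaw_y 45.54 z [-0.0016 -0.0025 -1.    ] F [-6.53 -9.93  1.09] T [-2.11  1.23  0.31] w 0.21 gf 69.6
clock: 14.65
position: [0.5585, 0.1218, 0.017]
ee_rot: [0.378, 0.926, -0.002, -0.0]
ft_force: [-6.3, -10.9, 2.8]
grip_width: 0.213
grasp_force: 69.7
14.65 pos [0.5585 0.1218 0.017 ] yaw_y 45.53 z [-0.0018 -0.0028 -1.    ] F [ -6.26 -10.91   2.84] T [-2.35  1.32  0.27] w 0.213 gf 69.7
```

Scaled: -0.003 rad is -0.0015.

```bash
python3 -m jog '[[[0,0,-0.0015],[-0.0004,0.0004,0],0],[[0,0,-0.0015],[-0.0004,0.0004,0],0],[[0,0,-0.0015],[-0.0004,0.0004,0],0],[[0,0,-0.0015],[-0.0004,0.0004,0],0]]'; python3 -c "
from h import *
state()"; python3 look.py 5;python3 -c "
import cv2
im=cv2.imread('pics/side5.png');b=cv2.resize(im[140:220,155:325],None,fx=4.7,fy=4.7,interpolation=cv2.INTER_CUBIC)
cv2.imwrite('pics/b5.png',b)"
```

```text
clock: 15.15
position: [0.5585, 0.1218, 0.0169]
ee_rot: [0.377, 0.926, -0.002, -0.001]
ft_force: [-9.3, -11.3, 4.2]
grip_width: 0.213
grasp_force: 69.9
15.15 pos [0.5585 0.1218 0.0169] yaw_y 45.69 z [-0.003  -0.0028 -1.    ] F [ -9.33 -11.26   4.17] T [-2.34  1.81  0.13] w 0.213 gf 69.9
side 0.72 rail angle -0.25 0.7789014547834568
```

View pics/b5.png

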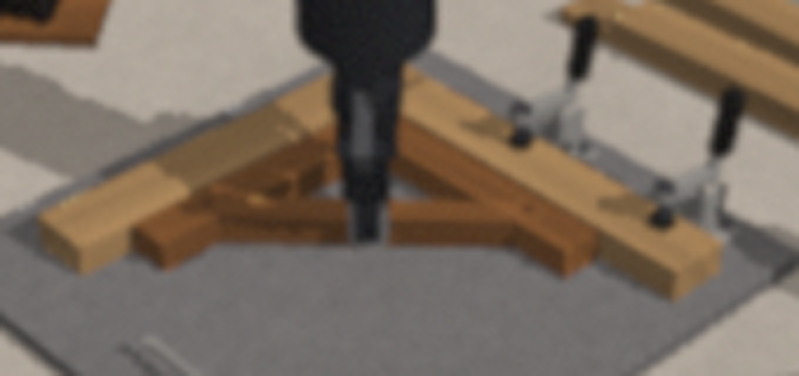

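The picture shows both outer edges tight along the rails, with no gap at the left leg tip (about 150,225) or the right one (about 590,240). The push is steady at about 9 N in x and 11 N in y, below the 20 N that would force the rail past square.

```bash
python3 -c "
from workcell import manip
print(manip.hand_in())"
```

```text
the job is handed in; nothing more can be done
None
```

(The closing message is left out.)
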